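# Wake and tare the bench scale

## Task

The bench scale must be zeroed with the figurine standing on its pan. With the fingertips, gently press the white key all the way down to wake the scale and let it come back up, then press the green key all the way down to tare it, let it come back up and withdraw. Do not touch the red and blue keys or the figurine, do not pick up anything, and leave all the other things where they are.

Things in the scene. Friction and masses are not known exactly. Their poses are not given: they have to be found in the camera images.
- scale: black bench scale, fixed, 300 (its x) by 250 (its y) mm, flat top 50 mm above the table; origin: centre of its underside. The end towards the robot carries the key row along its y at x = -115 mm, keys at y = -72, -24, 24, 72. Behind it a grey display 2 mm proud at x = -62, and a steel pan 170 by 220 mm centred at x = 55, top 62 mm above the table
- key_white_base: white key of the scale (wakes the scale): round white cap, 24 mm diameter, on a fixed grey bezel of 32 mm diameter, 4 mm thick. Its flat top is 16 mm above this origin when up, 10 mm when fully down (66 and 60 mm above the table). Origin: centre of the bezel's underside, on the scale's top. Four keys in a row, 48 mm apart; the order of colours varies
- key_white (a joint): travel of the white key in m: 0 up, 0.006 fully down; a spring brings it back up; it moves straight down, starts to move at about 1.2 N and is fully down at 4 N
- key_green_base: green key of the scale (tares the scale): round green cap, 24 mm diameter, on a fixed grey bezel of 32 mm diameter, 4 mm thick. Its flat top is 16 mm above this origin when up, 10 mm when fully down (66 and 60 mm above the table). Origin: centre of the bezel's underside, on the scale's top. Four keys in a row, 48 mm apart; the order of colours varies
- key_green (a joint): travel of the green key in m: 0 up, 0.006 fully down; a spring brings it back up; it moves straight down, starts to move at about 1.2 N and is fully down at 4 N
- key_red_base: red key of the scale (not to be touched): round red cap, 24 mm diameter, on a fixed grey bezel of 32 mm diameter, 4 mm thick. Its flat top is 16 mm above this origin when up, 10 mm when fully down (66 and 60 mm above the table). Origin: centre of the bezel's underside, on the scale's top. Four keys in a row, 48 mm apart; the order of colours varies
- key_red (a joint): travel of the red key in m: 0 up, 0.006 fully down; a spring brings it back up; it moves straight down, starts to move at about 1.2 N and is fully down at 4 N
- key_blue_base: blue key of the scale (not to be touched): round blue cap, 24 mm diameter, on a fixed grey bezel of 32 mm diameter, 4 mm thick. Its flat top is 16 mm above this origin when up, 10 mm when fully down (66 and 60 mm above the table). Origin: centre of the bezel's underside, on the scale's top. Four keys in a row, 48 mm apart; the order of colours varies
- key_blue (a joint): travel of the blue key in m: 0 up, 0.006 fully down; a spring brings it back up; it moves straight down, starts to move at about 1.2 N and is fully down at 4 N
- gnome_scale: ivory gnome figurine with a pointed hat and a copper bobble, 50 mm across the foot, 100 mm tall, loose, standing on the scale's pan; origin: centre of its underside. Leave alone
- gnome_sheet: ivory gnome figurine with a pointed hat and a copper bobble, 50 mm across the foot, 100 mm tall, loose, standing on a white paper sheet far to the left; origin: centre of its underside. Leave alone
- jar_green: jar of pale green powder, 52 mm diameter, 87 mm to the rim, with its round white flip cap standing open to 129 mm, loose, left of the scale; origin: centre of its underside. Leave alone
- jar_pink: closed jar of pink powder, 52 mm diameter, 93 mm tall, white cap, loose, right of the scale; origin: centre of its underside. Leave alone
- beaker: open steel cup, 80 mm diameter, 85 mm tall, loose, far right; origin: centre of its underside. Leave alone
- cutter: aluminium ring cutter, 70 mm diameter, 35 mm tall, loose, far right; origin: centre of its underside. Leave alone
- spatula: spatula lying flat, loose, far right; origin: under its middle. Leave alone

How it is judged:
By the outcome, as a careful person would: the job done as asked, in the order asked, and still so for the second after the job is handed in, with the robot touching nothing.
It also fails if it takes over 38 s, if anything falls off the work surface, if the arm or the gripper's body presses on something with over 40 N, if the wrist force passes 120 N, or if a joint passes its speed limit or range.

## Robot

A 6-joint arm with a two-finger parallel gripper is mounted at the origin on the work surface. World frame = base frame: x ahead of the robot, y to its left, z up, the work surface at z = 0. Lengths are in mm, angles in rad, forces in N, time in s.
With the tool pointing down it reaches from about 400 to 925 mm from the base axis. Payload 3.4 kg.
Tool frame: the origin (TCP) lies at the very end of the fingers, on their centre line; the grasp point (between the pads) lies 19 mm behind it (bot.hold_point_z is the distance from the TCP to the grasp point, in mm); z points along the fingers, y is the line along which they close (so a half turn about z gives the same grasp; the last joint's range is limited). The gripper opens to 85 mm and grips with 20 to 120 N. Pads are 22 mm wide; open, the fingers measure 114 mm over their backs; the gripper's body (76 mm by 85 mm) begins 54 mm behind the grasp point. The pads swing forward as they close: fully open they stand 13 mm farther back than shut.
Start: joints at [1.062, 0.307, 1.506, -0, 1.328, -0.073], TCP at [242.751, 521.251, 231.305] pointing down, gripper open.
Joint ranges: [-3.12, 3.12], [-1.05, 2.28], [0.14, 2.33], [-1.42, 4.57], [0.1, 2.73], [-2.68, 2.68]. Speed limits (rad/s): [2.57, 2.57, 3.14, 3.14, 3.14, 3.14].

## Interface

Orientations are given as a 3x3 rotation matrix whose columns are the frame's x, y, z axes.
In Python, from station import bot gives the robot as it stands.
- The arm moves only by the shell command python3 -m crank 'ROWS' [OPENING] [FORCE]. ROWS is JSON, one flat list of numbers, 6 for each row, row after row: the shift along the tool's x, y, z in mm, then the turn, a rotation vector about the tool's x, y, z in degrees. In form: [x, y, z, wx, wy, wz, x, y, z, wx, wy, wz, ...]. A call has 1 to 12 rows; each row shifts and turns the commanded pose from where the row before left it, along the tool's axes as they then stand; what a row does not reach is not made up. A row lasts 1/10 s, in which the tool goes at most 50 mm and 8.59 degrees, less where a joint would pass 70% of its speed; a pose out of reach is approached as far as the arm can. A call is refused whole if a number of a shift passes 50 or a number of a turn 8.59, either way. A call with a gripper value outside its range is refused whole. OPENING is the closure, from 0 (fully open) to 1 (shut), set as the call begins (- or left out, the last holds). The fingers move at their own pace and stop on an object; FORCE is the grip in N (left out, the last holds). Time passes only in rows, so rows that do not move let the fingers close. It gives the time, the measured TCP pose, the force, the opening and the grip force at its end, in the units of the state.
- bot.sense(): the state, without advancing time (a new reading comes with each control period).
- bot.grab_frame(name): name is "scene" or "top" or "wrist"; returns a dict with "pixels" (480x640x3 uint8, red, green, blue), "K" (3x3 intrinsics, pixels), "T" (4x4, takes a point from camera to world coordinates). Camera axes: x right, y up, looking along -z (the intrinsics and any distortion apply to the point x, -y, -z); pixel columns grow to the right and rows downward; lengths in mm; the calibration is good to about 2 mm. A picture is of the moment at which its call begins. There is no depth.
- bot.hand_in(): hands the job in; it is judged then, once.
The state is a dict: "time": time; "joints": joint angles; "dq": joint speeds; "tau": joint torques, N m; "position": TCP position; "tcp_rot": TCP orientation; "force": force on the tool from outside, world axes, zero at the start; "wrist_torque": the same for the moment, N m; "grip_width": opening from 0.0 (shut) to 1.0 (fully open); "gripper_force": force on a finger pad.
Only numpy, scipy, OpenCV 4.12 (cv2) and the standard library are available. Lean on these libraries where they do the work, as an engineer would, in place of code of your own. Each camera call takes 0.05 s, during which the arm holds its last target. There are 200 camera calls.

## Working session

There is one attempt and no reset: what is moved stays moved. The work goes in short steps, Python scripts to look and compute and a shell command to move; the robot and the scene stay as the last step left them, time stands still between calls to the robot, and variables do not carry over. Pictures are saved under pics/ and viewed, at most 10 in all, crops included, and the job is handed in when it is done.

```bash
mkdir -p pics
python3 - <<'E'
from station import bot
import cv2,pickle
d={}
for n in("scene","top"):
    f=bot.grab_frame(n);d[n]=f
    cv2.imwrite(f"pics/{n}1.png",f["pixels"][:,:,::-1])
    print(n,f["K"],f["T"],[k for k in f])
pickle.dump(d,open("f.pkl","wb"))
s=bot.sense();print(s["position"],s["tcp_rot"],s["force"],s["time"],s["grip_width"])
E
```

```text
scene [[471.18320707   0.         318.13399999]
 [  0.         471.18320707 235.28986719]
 [  0.           0.           1.        ]] [[ 1.11846273e-01 -8.41972256e-01  5.27800276e-01  1.19967235e+03]
 [ 9.93710159e-01  9.77178669e-02 -5.46931212e-02 -1.12847336e+02]
 [-5.52542645e-03  5.30597718e-01  8.47605764e-01  1.04590797e+03]
 [ 0.00000000e+00  0.00000000e+00  0.00000000e+00  1.00000000e+00]] ['pixels', 'K', 'T']
top [[571.95755638   0.         331.11894656]
 [  0.         571.95755638 235.10250792]
 [  0.           0.           1.        ]] [[ 4.76042083e-04  9.87079875e-01 -1.60228257e-01  3.12908779e+02]
 [-9.99952579e-01  2.02839209e-03  9.52494603e-03 -3.06061839e+01]
 [ 9.72688826e-03  1.60216124e-01  9.87034032e-01  1.64474845e+03]
 [ 0.00000000e+00  0.00000000e+00  0.00000000e+00  1.00000000e+00]] ['pixels', 'K', 'T']
[242.45401358 520.69412698 230.48486027] [[-9.06533503e-01  4.22132982e-01 -8.68012087e-04]
 [ 4.22133861e-01  9.06532079e-01 -1.61040996e-03]
 [ 1.07073641e-04 -1.82630788e-03 -9.99998327e-01]] [-0.38312922  0.41023227 -0.07279349] 0.1 1.0041460433496736
```

View pics/top1.png

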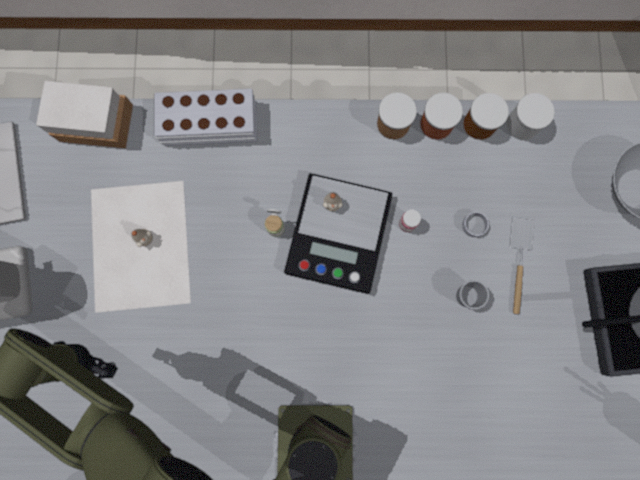

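View pics/scene1.png

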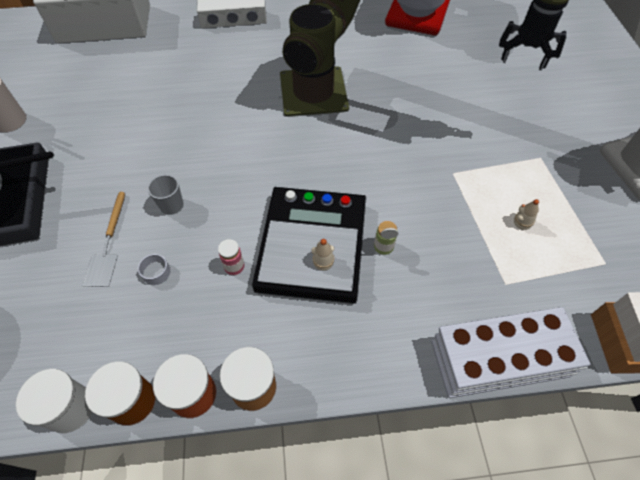

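The top view shows the keys as red (304,266), blue (321,269), green (338,273) and white (354,277). In the scene view they are at white (291,196), green (309,198), blue (327,200) and red (345,201). Next I'll measure them precisely.

```bash
cat > h.py <<'E'
import numpy as np,cv2
def ray(f,uv):
    K,T=f["K"],f["T"]; d=np.linalg.inv(K)@[uv[0],uv[1],1]; d=T[:3,:3]@(d*[1,-1,-1]); return T[:3,3],d
def atz(f,uv,z):
    o,d=ray(f,uv); return o+d*(z-o[2])/d[2]
def blob(f,uv,col,r=9):
    p=f["pixels"].astype(float); u,v=uv; w=p[v-r:v+r+1,u-r:u+r+1]
    R,G,B=w[...,0],w[...,1],w[...,2]
    s={"red":R-np.maximum(G,B),"green":G-np.maximum(R,B),"blue":B-np.maximum(R,G),"white":w.min(2)-110}[col]
    m=((s>0.4*s.max())).astype(np.uint8)
    n,l,st,c=cv2.connectedComponentsWithStats(m,connectivity=4); i=1+st[1:,4].argmax()
    return c[i]+[u-r,v-r],st[i,4]
E
python3 - <<'E'
import pickle,numpy as np
from h import *
d=pickle.load(open("f.pkl","rb"))
px={"top":dict(red=(304,266),blue=(321,269),green=(338,273),white=(354,277)),"scene":dict(white=(291,196),green=(309,198),blue=(327,200),red=(345,201))}
for c in("red","blue","green","white"):
    for n in px:
        b,a=blob(d[n],px[n][c],c); print(c,n,b.round(1),a,atz(d[n],b,66).round(1))
from station import bot
s=bot.sense();print(s["joints"])
E
```

```text
red top [304.  264.4] 61 [486.6  29.4  66. ]
red scene [345.1 199.2] 66 [488.3  31.6  66. ]
blue top [320.7 268.2] 69 [476.2 -17.   66. ]
blue scene [326.6 197.6] 69 [477.9 -15.1  66. ]
green top [337.7 272.5] 56 [464.4 -64.1  66. ]
green scene [308.2 195.7] 63 [466.3 -61.6  66. ]
white top [354.1 276.5] 59 [ 453.3 -109.4   66. ]
white scene [290.  193.9] 50 [ 455.2 -107.9   66. ]
[ 1.06149597e+00  3.07481538e-01  1.50753701e+00 -2.81560108e-05
  1.32840335e+00 -7.34957641e-02]
```

Both views agree to about 2 mm, and the 48 mm spacing checks out. White is at about (454,-109) and green at about (465,-63). I'll close the fingers and travel high, with the path bulging outward.

```bash
python3 -m crank '[-31,-17.6,0,0,0,0,-31,-17.6,0,0,0,0,-31,-17.6,0,0,0,0,-31,-17.6,0,0,0,0,-31,-17.6,0,0,0,0,-31,-17.6,0,0,0,0,-31,-17.6,0,0,0,0,-31,-17.6,0,0,0,0,-31,-17.6,0,0,0,0,-31,-17.6,0,0,0,0]' 1 20; python3 -m crank '[-14.7,-30.6,0,0,0,0,-14.7,-30.6,0,0,0,0,-14.7,-30.6,0,0,0,0,-14.7,-30.6,0,0,0,0,-14.7,-30.6,0,0,0,0,-14.7,-30.6,0,0,0,0,-14.7,-30.6,0,0,0,0,-14.7,-30.6,0,0,0,0,-14.7,-30.6,0,0,0,0,-14.7,-30.6,0,0,0,0,0,0,0,0,0,0,0,0,0,0,0,0]'
python3 - <<'E'
from station import bot
import cv2,pickle
f=bot.grab_frame("wrist");pickle.dump(f,open("w.pkl","wb"));cv2.imwrite("pics/w1.png",f["pixels"][:,:,::-1])
s=bot.sense();print(s["position"],s["tcp_rot"],s["force"],s["time"],s["grip_width"],s["joints"])
E
```

```text
time: 1.1
position: [449.8, 229.4, 231.0]
tcp_rot: [[-0.907, 0.422, -0.001], [0.422, 0.907, -0.0], [0.001, -0.001, -1.0]]
force: [0.1, 0.5, -0.5]
grip_width: 0.0
gripper_force: 0.0
time: 2.3
position: [453.2, -109.0, 230.9]
tcp_rot: [[-0.906, 0.424, -0.001], [0.424, 0.906, 0.001], [0.001, 0.0, -1.0]]
force: [-1.0, -0.5, 0.5]
grip_width: 0.003
gripper_force: 0.0
[ 453.07865983 -108.26485952  230.91549838] [[-9.06151604e-01  4.22951707e-01 -1.05997362e-03]
 [ 4.22950784e-01  9.06152112e-01  9.91820607e-04]
 [ 1.37998955e-03  4.50423161e-04 -9.99998946e-01]] [-0.54243861 -0.59856546  0.66722222] 2.35 0.0006407570510268999 [-3.25750489e-01  1.54619349e-01  1.72010780e+00  6.29030750e-04
  1.26818719e+00 -1.46003467e+00]
```

View pics/w1.png

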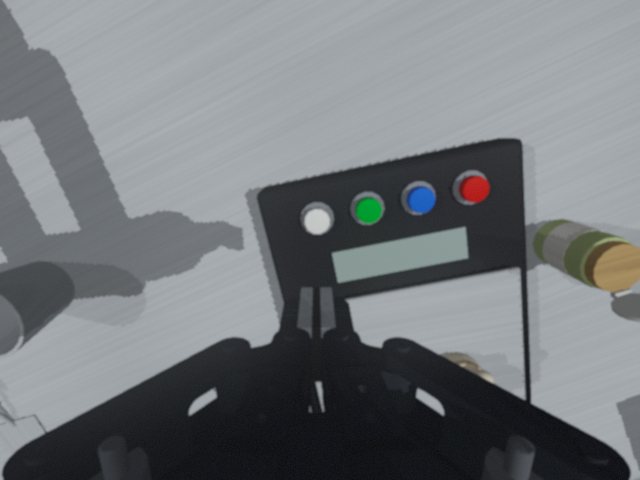

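The wrist view shows the shut fingertips at (317,290) and the keys at white (317,219), green (368,209), blue (420,198) and red (474,188). I'll cross-check those positions.

```bash
python3 - <<'E'
import pickle
from h import *
f=pickle.load(open("w.pkl","rb"))
for c,p in dict(white=(317,219),green=(368,209),blue=(420,198),red=(474,188)).items():
    b,a=blob(f,p,c,18);print(c,b.round(1),a,atz(f,b,66).round(1))
print(atz(f,(317,288),231))
E
python3 -m crank '[0,0,30,0,0,0,0,0,30,0,0,0,0,0,30,0,0,0,0,0,30,0,0,0,0,0,20,0,0,0,0,0,10,0,0,0,0,0,0,0,0,0,0,0,0,0,0,0]'
```

```text
white [316.9 220.9] 511 [ 453.6 -108.1   66. ]
green [368.5 210. ] 516 [464.2 -61.6  66. ]
blue [421.2 199.6] 612 [475.4 -15.2  66. ]
red [474.8 188.6] 612 [486.3  31.3  66. ]
[ 446.03602342 -104.91754719  231.        ]
time: 3.15
position: [454.2, -108.2, 81.8]
tcp_rot: [[-0.907, 0.421, 0.001], [0.421, 0.907, -0.0], [-0.001, 0.0, -1.0]]
force: [0.2, -0.4, 0.2]
grip_width: -0.002
gripper_force: 0.0
```

```bash
python3 -m crank '[0,0,4,0,0,0,0,0,4,0,0,0,0,0,3,0,0,0,0,0,2,0,0,0,0,0,0,0,0,0,0,0,0,0,0,0]'; python3 -m crank '[0,0,1,0,0,0,0,0,1,0,0,0,0,0,1,0,0,0,0,0,1,0,0,0,0,0,0,0,0,0,0,0,0,0,0,0]'
```

```text
time: 3.75
position: [453.6, -108.7, 68.3]
tcp_rot: [[-0.906, 0.422, -0.0], [0.422, 0.906, 0.0], [0.0, -0.0, -1.0]]
force: [0.3, -0.5, 0.2]
grip_width: 0.003
gripper_force: 0.0
time: 4.35
position: [453.6, -108.7, 64.4]
tcp_rot: [[-0.907, 0.422, 0.0], [0.422, 0.907, -0.0], [-0.0, -0.0, -1.0]]
force: [-0.4, -0.3, 1.8]
grip_width: 0.001
gripper_force: 0.9
```

Contact is where I expected it, with 1.8 N at z=64.4. I'll continue in small steps.

```bash
python3 -m crank '[0,0,1,0,0,0,0,0,1,0,0,0,0,0,1,0,0,0,0,0,0,0,0,0,0,0,0,0,0,0]'; python3 -m crank '[0,0,0.7,0,0,0,0,0,0.5,0,0,0,0,0,0,0,0,0,0,0,0,0,0,0]'
```

```text
time: 4.85
position: [453.6, -108.7, 61.4]
tcp_rot: [[-0.907, 0.422, 0.0], [0.422, 0.907, -0.0], [-0.0, 0.0, -1.0]]
force: [-0.8, 0.3, 3.3]
grip_width: 0.002
gripper_force: 1.6
time: 5.25
position: [453.6, -108.7, 60.2]
tcp_rot: [[-0.907, 0.422, 0.0], [0.422, 0.907, -0.0], [-0.0, -0.0, -1.0]]
force: [-1.3, -0.1, 4.5]
grip_width: 0.0
gripper_force: 1.9
```

```bash
python3 -m crank '[0,0,0.4,0,0,0,0,0,0,0,0,0,0,0,0,0,0,0]';python3 -m crank '[0,0,0.3,0,0,0,0,0,0,0,0,0,0,0,0,0,0,0]'
```

```text
time: 5.55
position: [453.7, -108.7, 60.0]
tcp_rot: [[-0.907, 0.422, 0.0], [0.422, 0.907, -0.0], [-0.0, -0.0, -1.0]]
force: [-1.7, -0.4, 7.4]
grip_width: -0.002
gripper_force: 3.2
time: 5.85
position: [453.7, -108.7, 60.0]
tcp_rot: [[-0.907, 0.422, 0.0], [0.422, 0.907, -0.0], [-0.001, 0.0, -1.0]]
force: [-2.6, 0.4, 8.9]
grip_width: -0.003
gripper_force: 4.5
```

White has bottomed out: it stalls at 60.0 mm and 8.9 N. Now I'll lift, shift to green and lower to just above it.

```bash
python3 -m crank '[0,0,-2,0,0,0,0,0,-4,0,0,0,0,0,-8,0,0,0,0,0,-12,0,0,0,0,0,0,0,0,0,3.1,15.6,0,0,0,0,3.1,15.6,0,0,0,0,3.2,15.6,0,0,0,0,0,0,0,0,0,0,0,0,0,0,0,0]'
python3 - <<'E'
from station import bot
import cv2
f=bot.grab_frame("wrist");cv2.imwrite("pics/w2.png",f["pixels"][:,:,::-1])
E
```

```text
time: 6.85
position: [464.4, -62.1, 85.1]
tcp_rot: [[-0.907, 0.421, -0.001], [0.421, 0.907, -0.0], [0.001, -0.0, -1.0]]
force: [-0.1, -0.2, 0.2]
grip_width: -0.003
gripper_force: 0.0
```

View pics/w2.png

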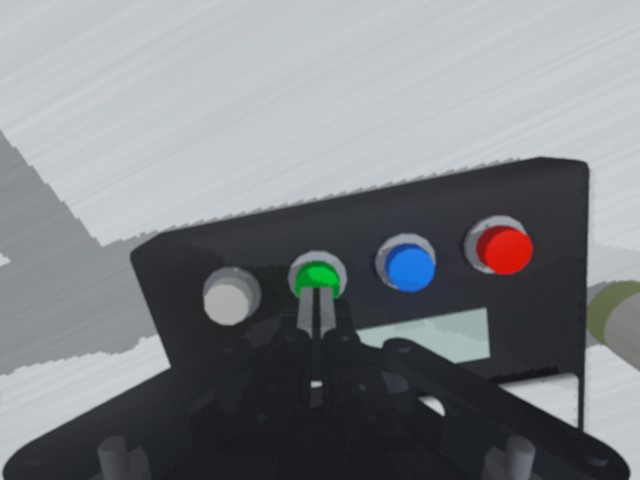

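The wrist view shows the fingertips over the green key at (317,288) and the white key back up at (228,300). Now I'll press green the same way.

```bash
python3 -m crank '[0,0,5,0,0,0,0,0,5,0,0,0,0,0,4,0,0,0,0,0,2,0,0,0,0,0,0,0,0,0,0,0,0,0,0,0]'; python3 -m crank '[0,0,1,0,0,0,0,0,1,0,0,0,0,0,1,0,0,0,0,0,1,0,0,0,0,0,1,0,0,0,0,0,0,0,0,0,0,0,0,0,0,0]'
```

```text
time: 7.5
position: [464.8, -62.3, 69.3]
tcp_rot: [[-0.906, 0.422, -0.0], [0.422, 0.906, 0.0], [0.0, -0.0, -1.0]]
force: [0.0, 0.2, -0.0]
grip_width: -0.001
gripper_force: 0.0
time: 8.2
position: [464.9, -62.2, 64.5]
tcp_rot: [[-0.907, 0.422, 0.0], [0.422, 0.907, 0.0], [-0.0, 0.0, -1.0]]
force: [0.3, -0.1, 2.4]
grip_width: 0.002
gripper_force: 0.9
```

```bash
python3 -m crank '[0,0,1,0,0,0,0,0,1,0,0,0,0,0,1,0,0,0,0,0,1,0,0,0,0,0,0.3,0,0,0,0,0,0,0,0,0,0,0,0,0,0,0]'; python3 -m crank '[0,0,0.4,0,0,0,0,0,0,0,0,0,0,0,0,0,0,0]'; python3 -m crank '[0,0,0.3,0,0,0,0,0,0,0,0,0,0,0,0,0,0,0]'
```

```text
time: 8.9
position: [464.9, -62.2, 60.2]
tcp_rot: [[-0.907, 0.422, 0.0], [0.422, 0.907, 0.0], [-0.0, 0.0, -1.0]]
force: [0.3, 0.7, 3.4]
grip_width: -0.001
gripper_force: 1.9
time: 9.2
position: [464.9, -62.2, 60.0]
tcp_rot: [[-0.907, 0.422, 0.0], [0.422, 0.907, -0.0], [-0.0, 0.0, -1.0]]
force: [-0.3, 0.9, 5.5]
grip_width: 0.001
gripper_force: 3.2
time: 9.5
position: [464.9, -62.2, 60.0]
tcp_rot: [[-0.907, 0.422, 0.0], [0.422, 0.907, -0.0], [-0.0, 0.0, -1.0]]
force: [-1.7, 0.8, 9.1]
grip_width: -0.002
gripper_force: 4.4
```

Green has bottomed out too (60.0 mm, 9.1 N). I'll withdraw straight up and check.

```bash
python3 -m crank '[0,0,-2,0,0,0,0,0,-4,0,0,0,0,0,-8,0,0,0,0,0,-20,0,0,0,0,0,-30,0,0,0,0,0,-30,0,0,0,0,0,-30,0,0,0,0,0,-26,0,0,0,0,0,0,0,0,0,0,0,0,0,0,0]'
python3 - <<'E'
from station import bot
import cv2
f=bot.grab_frame("wrist");cv2.imwrite("pics/w3.png",f["pixels"][:,:,::-1])
E
```

```text
time: 10.5
position: [464.7, -62.3, 209.8]
tcp_rot: [[-0.907, 0.422, 0.001], [0.422, 0.907, -0.0], [-0.001, 0.0, -1.0]]
force: [0.4, -0.1, -0.6]
grip_width: -0.002
gripper_force: 0.0
```

View pics/w3.png

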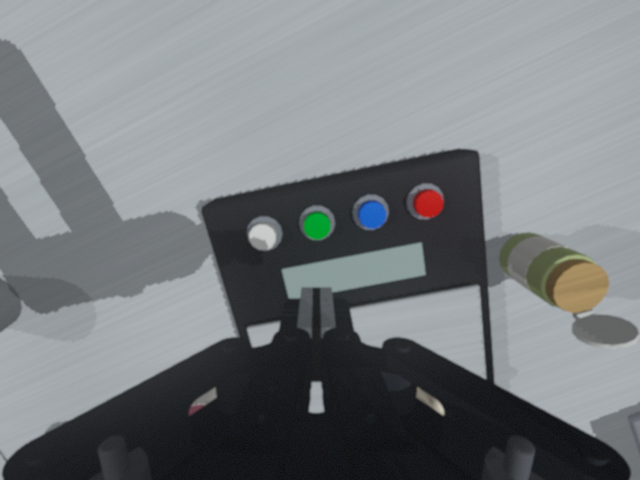

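All four keys look up, with white at (263,235) and green at (317,225). The arm is clear, so I'll hand in.

```bash
python3 -c "
from station import bot
print(bot.hand_in())"
```

```text
the job is handed in; nothing more can be done
None
```

I pressed the white key and then the green key all the way down (about 9 N at the stop each); both came back up, the arm withdrew without touching anything else, and I handed the job in at about 10.5 s.

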